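# Sweep the carving offcuts into the scrap bay

### The arm

A 6-joint arm with a two-finger parallel gripper is mounted at the origin on the work surface. World frame = base frame: x ahead of the robot, y to its left, z up, the work surface at z = 0. Lengths are in mm, angles in degrees, forces in N, time in s.
With the tool pointing down it reaches from about 300 to 850 mm from the base axis. Payload 4.2 kg.
Tool frame: the origin (TCP) lies at the centre of the arm's flange, where the gripper is bolted on; the fingertips stand 191 mm ahead of it and the grasp point (between the pads) lies 172 mm ahead of it; z points along the fingers, x is the direction in which the jaws open and shut, and the axes are right-handed (so a half turn about z gives the same grasp; the last joint's range is limited). The gripper opens to 91 mm and grips with 3 to 60 N. Pads are 32 mm wide; open, the fingers measure 118 mm over their backs; the gripper's body (76 mm by 178 mm) begins 60 mm behind the grasp point.
Start: joints at [-66.635, 18.312, 89.639, -0, 72.044, -1.146], TCP at [238.548, -523.18, 404.776] pointing down, gripper open.
Joint ranges: [-177.97, 177.97], [-48.28, 115.42], [12.27, 149.76], [-77.06, 257.06], [2.81, 150.46], [-146.56, 146.56]. Speed limits (degrees/s): [147.25, 147.25, 180, 180, 180, 180].

### API

Orientations are given as [roll, pitch, yaw] about the fixed x, y, z axes, in that order (R = Rz(yaw) Ry(pitch) Rx(roll)).
In Python, from workcell import telemetry, imaging, env gives the robot as it stands. The module is installed in compiled form; this text tells all that it offers.
- The arm moves only by the tool jog_arm, never from a script. Its argument "series" is a list of rows, each a list of 3 entries, a list of its own where there are three numbers: the shift along the world's x, y, z in mm, then the turn, a rotation vector about the world's x, y, z in rad, then the opening, from 0 (shut) to 1 (fully open). In form: [[[x, y, z], [ax, ay, az], jaw], ...]. A call has exactly 5 rows; each row is the pose to reach, as a shift and turn from the pose measured when the call began; what a row does not reach only later rows make up. A row lasts 1/12 s, in which the tool goes at most 41.7 mm and 7.16 degrees, less where a joint would pass 70% of its speed; a pose out of reach is approached as far as the arm can. A call with a gripper value outside its range is refused whole. The fingers move at their own pace and stop on an object; "squeeze" is the grip in N (left out, the last holds). Time passes only in rows, so rows that repeat a pose let the fingers close, or fill a call up. It gives the time, the measured TCP pose, the force and the opening at its end, in the units of the state.
- telemetry.state(): the state, without advancing time (a new reading comes with each control period).
- imaging.grab_frame(name): name is "side" or "top" or "wrist"; returns a dict with "pixels" (400x640x3 uint8, red, green, blue), "fov_y" (degrees; the focal length in pixels is half the picture's height over the tangent of half this angle, whatever the lens; pixels are square), "cx", "cy" (the principal point, pixels), "R" (3x3) and "t" (3): a world point X has camera coordinates R X + t; the wrist camera has in their place "T_tool_cam" (4x4, takes a point from camera to tool coordinates, whose origin is the TCP and whose axes are the tool frame's). Camera axes: x right, y down, z forward; pixel columns grow to the right and rows downward; lengths in mm; the calibration is good to about 2 mm. The wrist camera is an equidistant fisheye: a pixel r from the principal point sees the ray r / f radians off the axis. A picture is of the moment at which its call begins: read the wrist's pose just before it. There is no depth.
- env.job_done(): hands the job in, once; it reports no verdict.
The state is a dict: "time_s": time; "qpos": joint angles; "qvel": joint speeds; "effort": joint torques, N m; "ee_pos": TCP position; "ee_rot": TCP orientation; "force": force on the tool from outside, world axes, zero at the start; "torque": the same for the moment, N m; "gripper_width": finger opening in mm.
Only numpy, scipy, OpenCV 4.12 (cv2) and the standard library are available. Lean on these libraries where they do the work, as an engineer would, in place of code of your own. Each camera call takes 0.05 s, during which the arm holds its last target.

### The job

Clear the carving bench: with the hand scraper, sweep all four loose wood offcuts into the green three-sided scrap bay. Touch the offcuts only with the scraper and leave the printing block, dye jar and mallet where they are. Finish with the scraper standing upright on the bench, outside the bay.

Things in the scene. Friction and masses are not known exactly. Their poses are not given: they have to be found in the camera images.
- scraper_grip (a point): Middle of the grip rib of the loose hand scraper, 75 mm above its underside; x along the board, z up. Pale board with black rubber foot, 200 long (x) x 36 thick (y) x 45 mm tall, standing on its foot; its two 200 mm faces sweep. The brown rib on top, 80 long (x) x 24 thick (y), reaches from 45 to 105 mm height: pinch it across its thickness, from above. 250 g.
- scraper: The same hand scraper; origin at the centre of its foot's underside, axes as for scraper_grip.
- bay: Scrap bay, fixed to the bench: three dark-green fences 45 mm high, 12 mm thick, round a dark floor patch level with the bench (no sill). Outside 344 mm wide (x) x 180 mm deep (y), inside 320 x 168 mm. Origin at the centre of its outline, at bench height. Closed at -x, +x and +y; open at the -y side (y = -90 mm).
- bay_mouth (a point): Middle of the bay's open side, at bench height, on the line between the front ends of the two side fences. Its axes are those of the bay: +y points into the bay.
- print_block: Bystander: dark wooden printing block with a carved flower on top, 90 x 110 x 43 mm, loose. Origin at the centre of its underside.
- dye_jar: Bystander: red dye jar with a steel cap, 72 mm diameter, 85 mm high, loose. Origin at the centre of its underside.
- mallet: Bystander: wooden mallet lying on the bench, head 50 x 90 x 50 mm, handle 24 mm thick and 140 mm long along its -x axis. Origin at the centre of the head's underside, loose.
- offcut0_mid (a point): Loose wood offcut: a pink plain block, 70 x 38 x 30 mm, about 55 g. The point lies over the middle of its outline (within 5 mm), 15 mm above its underside; z up, x along its length.
- offcut0: The same offcut as offcut0_mid; origin at the middle of its outline, on its underside.
- offcut1_mid (a point): Loose wood offcut: an olive-green L-shaped block, 66 x 46 x 30 mm overall, about 55 g. The point lies over the middle of its outline (within 5 mm), 15 mm above its underside; z up, x along its length.
- offcut1: The same offcut as offcut1_mid; origin at the middle of its outline, on its underside.
- offcut2_mid (a point): Loose wood offcut: a dark red stepped block, 64 x 42 x 32 mm overall, about 55 g. The point lies over the middle of its outline (within 5 mm), 15 mm above its underside; z up, x along its length.
- offcut2: The same offcut as offcut2_mid; origin at the middle of its outline, on its underside.
- offcut3_mid (a point): Loose wood offcut: a cream T-shaped block, 66 x 42 x 30 mm overall, about 55 g. The point lies over the middle of its outline (within 5 mm), 15 mm above its underside; z up, x along its length.
- offcut3: The same offcut as offcut3_mid; origin at the middle of its outline, on its underside.

How it is judged:
By the outcome, as a careful person would: the job done as asked, in the order asked, and still so for the second after the job is handed in, with the robot touching nothing.
It also fails if it takes over 72 s, if anything falls off the work surface, if the arm or the gripper's body presses on something with over 40 N, if the wrist force passes 120 N, or if a joint passes its speed limit or range.

## Working session

There is one attempt and no reset: what is moved stays moved. The work goes in short steps, Python scripts to look and compute and a tool call to move; the robot and the scene stay as the last step left them, time stands still between calls to the robot, and variables do not carry over. Pictures are saved under pics/ and viewed, and the job is handed in when it is done.

Besides the shell and the picture viewer there is one more tool, called in YAML: its name, and indented under it one key for each argument. jog_arm: Moves the arm, as the interface text tells. Its arguments: {"type":"object","properties":{"series":{"type":"array"},"squeeze":{"type":"number"}},"required":["series"]}

```bash
mkdir -p pics; python3 - <<'E'
from workcell import telemetry, imaging
import cv2
s=telemetry.state();print(s)
for n in ["top","side"]:
    f=imaging.grab_frame(n);cv2.imwrite(f"pics/{n}0.png",f["pixels"][:,:,::-1]);print(n,f["fov_y"],f["cx"],f["cy"],f["R"],f["t"])
E
```

```text
{'time_s': 0.0, 'qpos': array([-6.66351749e+01,  1.83508645e+01,  8.97079160e+01,  1.13540764e-03,
        7.20422069e+01, -1.14640927e+00]), 'qvel': array([ 0.08704547,  0.0648582 , -0.02220849,  0.08471568, -0.08901858,
       -0.05760795]), 'effort': array([-2.63066730e-03, -4.12460160e+01, -2.31977230e+01,  7.25586363e-02,
        4.59657738e-02, -1.59417891e-04]), 'ee_pos': array([ 238.48069349, -523.02142531,  403.91752907]), 'ee_rot': array([-1.79996900e+02,  1.00945668e-01, -6.54891139e+01]), 'force': array([ 0.59691348, -0.89159714,  0.01791091]), 'torque': array([ 0.03431721,  0.00633685, -0.02923581]), 'gripper_width': 91.36612876759264}
top 53.211872465537915 320.98228710878635 200.44211614153136 [[-0.02790556 -0.99960915  0.00168361]
 [-0.98167457  0.02708718 -0.18863014]
 [ 0.18851081 -0.00691658 -0.98204676]] [ -52.99291227  627.07380742 1044.89867058]
side 55.87819073810987 319.10761668714724 196.43796373058294 [[ 0.96610723 -0.25788695 -0.0114519 ]
 [-0.20331188 -0.7328209  -0.64933644]
 [ 0.1590632   0.62965694 -0.76041505]] [-605.29159334  114.06793131  971.80694419]
```

View pics/top0.png

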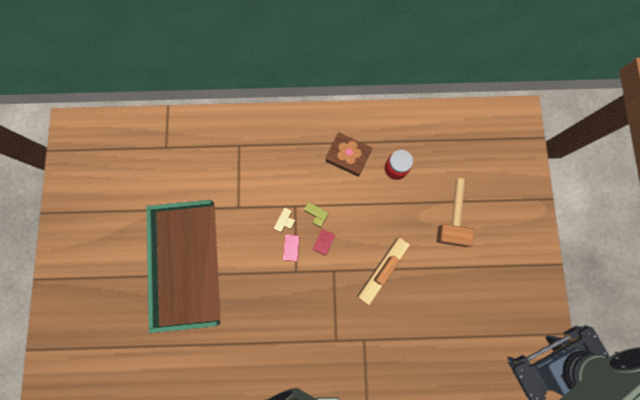

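View pics/side0.png

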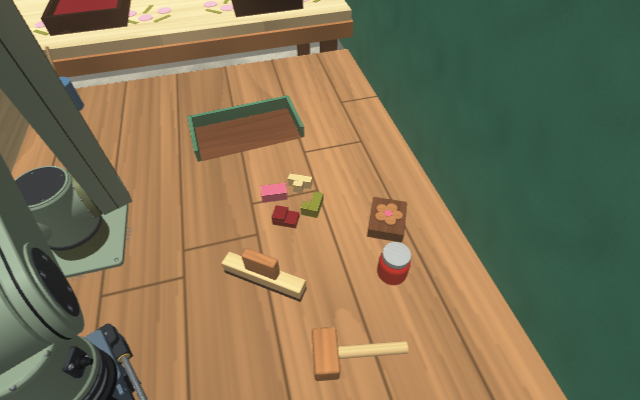

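The top view shows the bay at left (150-218, 203-330) with its mouth facing right, which is world -y. The offcuts are around (275-333, 205-260), the scraper at (385,271), and the block, jar and mallet to the upper right. Next I'll measure them.

```bash
cat > h.py <<'E'
from workcell import telemetry, imaging
import cv2, numpy as np
def grab(n,save=None):
    f=imaging.grab_frame(n)
    if save: cv2.imwrite(f"pics/{save}.png",f["pixels"][:,:,::-1])
    return f
def cast(f,uv,z):
    F=200/np.tan(np.radians(f["fov_y"]/2)); R=np.array(f["R"]);t=np.array(f["t"])
    uv=np.atleast_2d(uv).astype(float)
    d=np.c_[(uv[:,0]-f["cx"])/F,(uv[:,1]-f["cy"])/F,np.ones(len(uv))]@R
    c=-R.T@t
    return (c+d*((z-c[2])/d[:,2])[:,None])[:,:2]
HSV={'pink':((160,60,180),(179,180,255)),'olive':((25,110,60),(42,255,200)),'red':((170,130,60),(179,255,170)),'cream':((20,40,190),(34,140,255)),'green':((65,80,30),(90,255,180))}
def mask(f,c,roi):
    h=cv2.cvtColor(f["pixels"],cv2.COLOR_RGB2HSV)
    m=cv2.inRange(h,HSV[c][0],HSV[c][1]); o=np.zeros_like(m);x0,y0,x1,y1=roi
    o[y0:y1,x0:x1]=m[y0:y1,x0:x1]
    return o
def big(m):
    cs,_=cv2.findContours(m,cv2.RETR_EXTERNAL,cv2.CHAIN_APPROX_NONE)
    return max(cs,key=cv2.contourArea)[:,0,:] if cs else None
E
python3 - <<'E'
from h import *
f=grab("top")
h=cv2.cvtColor(f["pixels"],cv2.COLOR_RGB2HSV)
for p in [(290,248),(317,215),(324,243),(284,220),(370,293),(388,270),(152,260),(185,326),(185,204),(185,260),(152,300)]: print(p,h[p[1],p[0]])
for c in ['pink','olive','red','cream']:
    b=big(mask(f,c,(260,195,345,270)))
    if b is None: print(c,None);continue
    w=cast(f,b,30).astype(np.float32); r=cv2.minAreaRect(w)
    print(c,len(b),r,w.min(0),w.max(0))
b=big(mask(f,'cream',(350,230,420,310))); w=cast(f,b,45).astype(np.float32); print('scr',cv2.minAreaRect(w),cv2.boxPoints(cv2.minAreaRect(w)))
b=big(mask(f,'green',(130,190,230,340))); print('bay px',b.min(0),b.max(0),cv2.boxPoints(cv2.minAreaRect(b)))
big_=cv2.resize(f["pixels"][180:340,130:430,::-1],None,fx=2.6,fy=2.6,interpolation=cv2.INTER_CUBIC);cv2.imwrite("pics/crop1.png",big_)
E
```

```text
(290, 248) [170  87 243]
(317, 215) [ 30 117 187]
(324, 243) [176 137 192]
(284, 220) [ 25  55 246]
(370, 293) [ 22  91 241]
(388, 270) [ 12 144 205]
(152, 260) [75 92 78]
(185, 326) [ 76 102 147]
(185, 204) [ 75 100 145]
(185, 260) [ 10 143 114]
(152, 300) [ 73  95 110]
pink 74 ((500.7865295410156, 16.938180923461914), (39.298309326171875, 70.25867462158203), 84.60585021972656) [465.48035   -3.563934] [535.51196  38.96114]
olive 64 ((593.455078125, -50.10210418701172), (66.61133575439453, 46.2538948059082), 57.08659362792969) [558.1002  -86.65541] [624.7717   -24.613846]
red 1 ((482.6828918457031, -69.26032257080078), (0.0, 0.0), 0.0) [482.6829  -69.26032] [482.6829  -69.26032]
cream 60 ((575.1389770507812, 31.148117065429688), (41.488739013671875, 64.30377197265625), 61.23736572265625) [549.93414    9.737488] [612.09467  63.31349]
scr ((376.091552734375, -195.58641052246094), (29.273704528808594, 58.018951416015625), 53.273109436035156) [[ 344.08774 -189.97008]
 [ 390.58963 -224.66548]
 [ 408.09537 -201.20274]
 [ 361.59348 -166.50734]]
bay px [147 201] [218 331] [[142.79453 203.9596 ]
 [211.87018 200.44727]
 [218.35501 327.98193]
 [149.27936 331.49426]]
```

View pics/crop1.png

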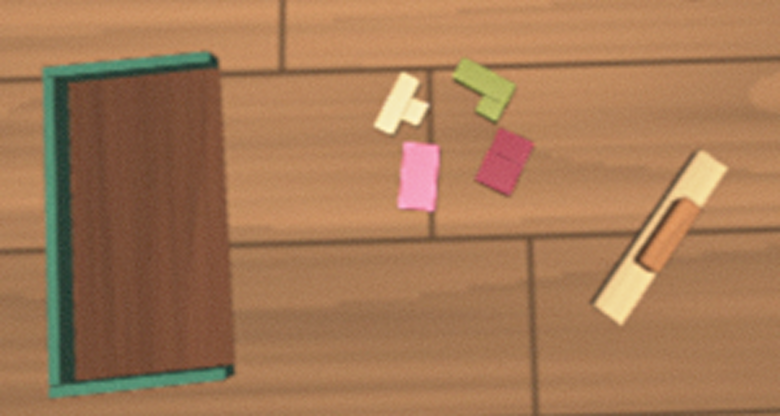

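The crop (2.6x) shows the scraper's corners at about (700,150), (728,168), (621,325) and (593,303). The bay rim runs from (44,68) to (212,53) and from (50,397) to (233,368).

```bash
python3 - <<'E'
from h import *
f=grab("top")
def P(l,z): 
    w=cast(f,np.array(l)/2.6+np.array([130,180])-0.3,z);return w
s=P([(700,150),(728,168),(621,325),(593,303)],45);print(s.round(),s.mean(0));e=(s[0]+s[1]-s[2]-s[3])/2;print(np.hypot(*e),np.degrees(np.arctan2(e[1],e[0])))
r=P([(700,199),(683,196),(634,263),(649,272)],105);print('rib',r.round(),r.mean(0)); 
r=P([(44,68),(212,53),(232,368),(50,397)],45);print('bay rim outer',r.round())
r=P([(217,68),(234,365)],0);print('bay floor mouth',r.round())
h=cv2.cvtColor(f["pixels"],cv2.COLOR_RGB2HSV);m=cv2.inRange(h,(165,110,60),(179,255,230));m[:,:300]=0;m[:,345:]=0
m[:220]=0;m[270:]=0;b=big(m);w=cast(f,b,28).astype(np.float32);print('red',cv2.minAreaRect(w),w.min(0),w.max(0))
# side view
g=grab("side");h=cv2.cvtColor(g["pixels"],cv2.COLOR_RGB2HSV)
print('side bay floor', cast(g,[(198,159),(304,134)],0).round())
r=cast(f,[(333,135),(371,153),(361,174),(327,158)],43);print('block',r.round());print('jar',cast(f,[(401,158)],85).round())
print('mallet',cast(f,[(442,226),(473,228),(472,244),(439,241)],50).round(),cast(f,[(460,180)],30).round())
E
```

```text
[[ 519. -282.]
 [ 499. -311.]
 [ 341. -190.]
 [ 364. -162.]] [ 430.6796805  -236.07989392]
197.35407198746125 -37.754903913300645
rib [[ 464. -267.]
 [ 468. -250.]
 [ 404. -198.]
 [ 395. -213.]] [ 432.82494701 -232.15756576]
bay rim outer [[626. 417.]
 [638. 237.]
 [310. 209.]
 [287. 393.]]
bay floor mouth [[629. 243.]
 [309. 218.]]
red ((514.1425170898438, -75.41758728027344), (38.57386779785156, 61.114280700683594), 61.991859436035156) [ 479.81314 -104.29235] [546.90564  -44.621502]
side bay floor [[301. 230.]
 [644. 256.]]
block [[ 821. -111.]
 [ 763. -218.]
 [ 702. -186.]
 [ 752.  -91.]]
jar [[ 734. -294.]]
mallet [[ 546. -402.]
 [ 538. -487.]
 [ 495. -480.]
 [ 505. -390.]] [[ 680. -471.]]
```

jog_arm:
  series:
    - [[20, 30, 0], [0, 0, -0.11], 1]
    - [[40, 60, 0], [0, 0, -0.22], 1]
    - [[60, 90, 0], [0, 0, -0.33], 1]
    - [[80, 120, 0], [0, 0, -0.44], 1]
    - [[100, 150, 0], [0, 0, -0.55], 1]

```text
time_s: 0.67
ee_pos: [339.0, -371.7, 404.3]
ee_rot: [-180.0, 0.1, -97.4]
force: [0.5, -1.3, 0.2]
gripper_width: 91.3
```

jog_arm:
  series:
    - [[20, 30, 0], [0, 0, -0.11], 1]
    - [[40, 60, 0], [0, 0, -0.22], 1]
    - [[60, 90, 0], [0, 0, -0.33], 1]
    - [[80, 120, 0], [0, 0, -0.44], 1]
    - [[93, 139, 0], [0, 0, -0.54], 1]

```text
time_s: 1.08
ee_pos: [433.0, -230.2, 404.4]
ee_rot: [180.0, 0.1, -128.5]
force: [0.7, 0.1, 0.1]
gripper_width: 91.3
```

```bash
cat >> h.py <<'E'
from scipy.spatial.transform import Rotation as Ro
def wcast(f,s,uv,z):
    F=200/np.tan(np.radians(f["fov_y"]/2)); uv=np.atleast_2d(uv).astype(float)
    d=uv-[f["cx"],f["cy"]]; r=np.hypot(*d.T); th=r/F
    c=np.c_[np.sin(th)[:,None]*d/np.maximum(r,1e-9)[:,None],np.cos(th)]
    T=np.array(f["T_tool_cam"]); Rw=Ro.from_euler('xyz',s["ee_rot"],degrees=True).as_matrix()
    D=c@T[:3,:3].T@Rw.T; o=Rw@T[:3,3]+s["ee_pos"]
    return (o+D*((z-o[2])/D[:,2])[:,None])[:,:2]
E
python3 - <<'E'
from h import *
s=telemetry.state();print(s["time_s"],s["ee_pos"],s["ee_rot"],s["force"])
f=grab("wrist","w1");print(f["fov_y"],f["cx"],f["cy"],f["T_tool_cam"])
E
```

```text
1.0833 [ 433.04762842 -230.18892675  404.37528222] [ 1.79996973e+02  1.07667653e-01 -1.28509383e+02] [0.69339927 0.06127025 0.14213327]
65.70646984690485 323.1817889491148 199.89868936013823 [[ 9.99999442e-01 -9.88720293e-04  3.70864656e-04  1.08704959e+00]
 [ 8.66756115e-04  9.69127284e-01  2.46559436e-01 -6.89272352e+01]
 [-6.03193375e-04 -2.46558977e-01  9.69127601e-01  2.10916953e+01]
 [ 0.00000000e+00  0.00000000e+00  0.00000000e+00  1.00000000e+00]]
```

View pics/w1.png

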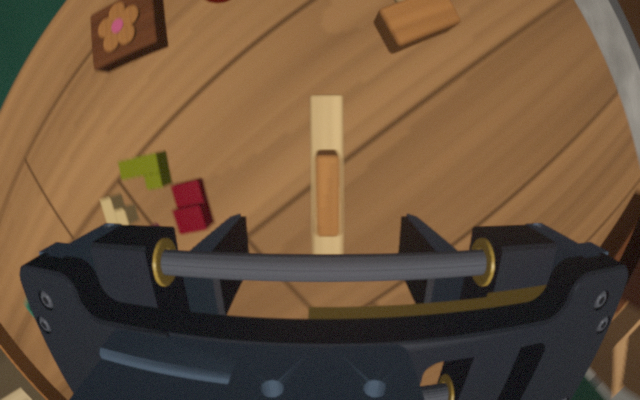

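The wrist view shows the scraper board with its far end at (311-342, 96) and the rib at (316-339, 152-236), well aligned with the jaws. I'll turn these pixels into positions.

```bash
python3 - <<'E'
from h import *
s=telemetry.state();f=grab("wrist")
r=wcast(f,s,[(316,152),(338,152),(339,236),(318,236)],105);print(r.round(1),r.mean(0))
b=wcast(f,s,[(311,96),(342,96),(344,200),(312,200)],45);print(b.round(1))
e=(b[0]+b[1]-b[2]-b[3]);u=e/np.hypot(*e);print(np.degrees(np.arctan2(u[1],u[0])),(b[0]+b[1])/2-100*u)
e=(r[0]+r[1]-r[2]-r[3]);print(np.degrees(np.arctan2(e[1],e[0])))
E
```

```text
[[ 471.8 -249.7]
 [ 459.5 -265.2]
 [ 395.7 -216.5]
 [ 408.3 -200.7]] [ 433.84453336 -233.00934726]
[[ 519.6 -279.1]
 [ 498.8 -305.2]
 [ 406.6 -235.5]
 [ 429.1 -207.3]]
-37.75546031653806 [ 430.17638568 -230.92306663]
-37.484653310219805
```

jog_arm:
  series:
    - [[-0.5, -2, -35], [0, 0, 0.014], 1]
    - [[-0.5, -2, -70], [0, 0, 0.014], 1]
    - [[-0.5, -2, -105], [0, 0, 0.014], 1]
    - [[-0.5, -2, -135], [0, 0, 0.014], 1]
    - [[-0.5, -2, -157], [0, 0, 0.014], 1]

```text
time_s: 1.6
ee_pos: [431.6, -232.5, 244.8]
ee_rot: [179.8, 0.1, -127.2]
force: [0.2, -0.3, 1.1]
gripper_width: 91.1
```

jog_arm:
  series:
    - [[0, 0, 0], [0, 0, 0], 1]
    - [[0, 0, 0], [0, 0, 0], 0]
    - [[0, 0, 0], [0, 0, 0], 0]
    - [[0, 0, 0], [0, 0, 0], 0]
    - [[0, 0, 0], [0, 0, 0], 0]
  squeeze: 45

```text
time_s: 2.02
ee_pos: [432.1, -233.0, 246.4]
ee_rot: [-180.0, 0.1, -127.2]
force: [0.9, 0.3, 0.1]
gripper_width: 67.3
```

jog_arm:
  series:
    - [[0, 0, 0], [0, 0, 0], 0]
    - [[0, 0, 0], [0, 0, 0], 0]
    - [[0, 0, 0], [0, 0, 0], 0]
    - [[0, 0, 0], [0, 0, 0], 0]
    - [[0, 0, 0], [0, 0, 0], 0]

```text
time_s: 2.43
ee_pos: [432.1, -232.9, 246.6]
ee_rot: [-180.0, 0.1, -127.2]
force: [-0.6, -0.2, 0.2]
gripper_width: 34.1
```

jog_arm:
  series:
    - [[0, 0, 0], [0, 0, 0], 0]
    - [[0, 0, 0], [0, 0, 0], 0]
    - [[0, 0, 0], [0, 0, 0], 0]
    - [[0, 0, 0], [0, 0, 0], 0]
    - [[0, 0, 0], [0, 0, 0], 0]

```text
time_s: 2.85
ee_pos: [432.0, -233.0, 246.6]
ee_rot: [-180.0, 0.1, -127.2]
force: [-1.7, -1.5, 1.1]
gripper_width: 24.1
```

```bash
python3 - <<'E'
from h import *
s=telemetry.state();print(s["ee_pos"],s["gripper_width"],s["force"]); grab("side","s2")
E
```

```text
[ 432.00918897 -233.02691327  246.56591405] 24.102968564833528 [-1.66434993 -1.45458977  1.09169112]
```

View pics/s2.png

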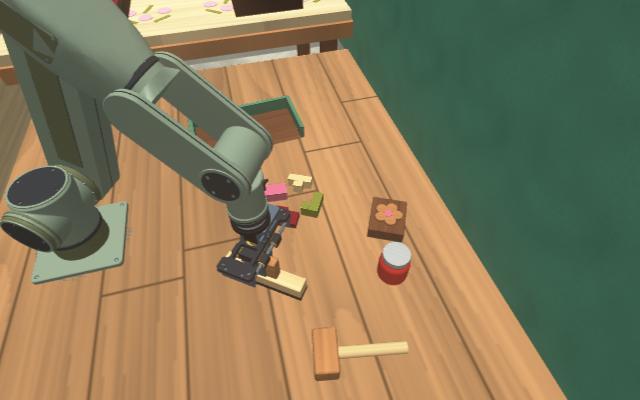

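jog_arm:
  series:
    - [[0, 0, 25], [0, 0, 0], 0]
    - [[0, 0, 50], [0, 0, 0], 0]
    - [[20, 5, 50], [0, 0, 0.11], 0]
    - [[40, 15, 50], [0, 0, 0.22], 0]
    - [[60, 25, 50], [0, 0, 0.33], 0]

```text
time_s: 3.32
ee_pos: [492.5, -207.7, 296.7]
ee_rot: [-180.0, 0.1, -108.1]
force: [-0.2, 0.2, -3.3]
gripper_width: 23.5
```

jog_arm:
  series:
    - [[12, 5, 0], [0, 0, 0.11], 0]
    - [[25, 15, 0], [0, 0, 0.22], 0]
    - [[38, 25, 0], [0, 0, 0.33], 0]
    - [[50, 34, 0], [0, 0, 0.44], 0]
    - [[58, 43, 0], [0, 0, 0.52], 0]

```text
time_s: 3.73
ee_pos: [551.4, -164.0, 295.9]
ee_rot: [-180.0, 0.2, -78.0]
force: [-0.0, 0.1, -2.2]
gripper_width: 23.6
```

```bash
python3 - <<'E'
from h import *
s=telemetry.state();print(s["ee_pos"],s["ee_rot"],s["gripper_width"],s["force"]); grab("side","s3");grab("top","t3")
E
```

```text
[ 551.42024653 -164.01443796  295.86596317] [-1.79974391e+02  1.50298010e-01 -7.79876318e+01] 23.649136493661853 [-0.00982977  0.08221427 -2.18128621]
```

View pics/s3.png

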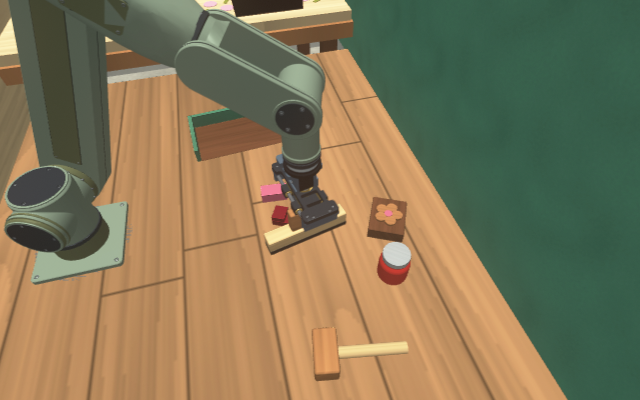

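View pics/t3.png

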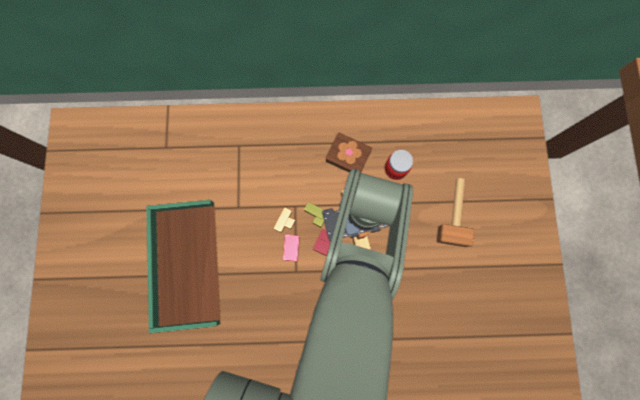

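jog_arm:
  series:
    - [[0, 0, -15], [0, 0, 0], 0]
    - [[0, 0, -30], [0, 0, 0], 0]
    - [[0, 0, -42], [0, 0, 0], 0]
    - [[0, 0, -48], [0, 0, 0], 0]
    - [[0, 0, -48], [0, 0, 0], 0]

```text
time_s: 4.25
ee_pos: [550.5, -163.9, 247.3]
ee_rot: [179.9, 0.2, -78.3]
force: [-0.6, -0.5, -1.3]
gripper_width: 23.8
```

jog_arm:
  series:
    - [[-2, 10, 0], [0, 0, 0], 0]
    - [[-4, 20, 0], [0, 0, 0], 0]
    - [[-6, 30, 0], [0, 0, 0], 0]
    - [[-8, 40, 0], [0, 0, 0], 0]
    - [[-10, 50, 0], [0, 0, 0], 0]

```text
time_s: 4.67
ee_pos: [540.2, -112.6, 247.5]
ee_rot: [179.9, 0.2, -78.3]
force: [-0.1, -0.5, -4.3]
gripper_width: 24.1
```

jog_arm:
  series:
    - [[-2, 10, 0], [0, 0, 0], 0]
    - [[-4, 20, 0], [0, 0, 0], 0]
    - [[-6, 30, 0], [0, 0, 0], 0]
    - [[-8, 40, 0], [0, 0, 0], 0]
    - [[-10, 50, 0], [0, 0, 0], 0]

```text
time_s: 5.08
ee_pos: [530.0, -61.7, 247.6]
ee_rot: [179.9, 0.2, -78.3]
force: [0.3, -1.7, -3.3]
gripper_width: 24.2
```

```bash
python3 - <<'E'
from h import *
s=telemetry.state();print(s["ee_pos"],s["ee_rot"],s["gripper_width"],s["force"]); grab("side","s4")
f=grab("wrist","w4")
E
```

```text
[530.0463336  -61.65396738 247.63412118] [179.93936336   0.17996068 -78.28830012] 24.191869303664237 [ 0.27635192 -1.7322253  -3.33811904]
```

View pics/s4.png

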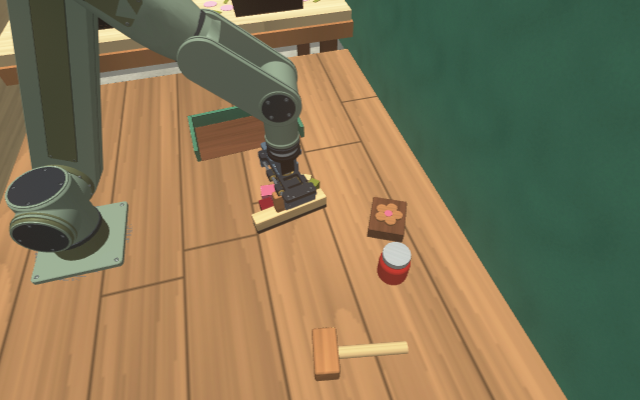

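View pics/w4.png

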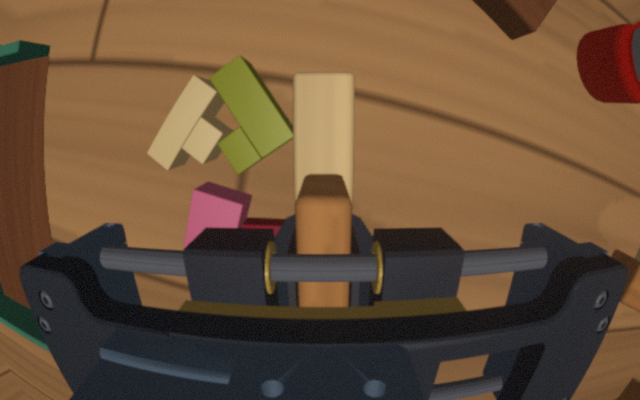

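```bash
python3 - <<'E'
from h import *
s=telemetry.state();f=grab("wrist")
a=wcast(f,s,[(295,73),(353,73)],45);b=wcast(f,s,[(238,57),(210,72),(293,133),(241,173),(197,76),(149,153),(205,184),(250,192)],30)
y=np.radians(s["ee_rot"][2]+90);M=np.array([[np.cos(y),np.sin(y)],[-np.sin(y),np.cos(y)]])
for p in (a,b):print(((p-s["ee_pos"][:2])@M.T).round())
p=wcast(f,s,[(45,60)],0);print(p)
E
```

```text
[[ 97.  17.]
 [ 97. -17.]]
[[112.  55.]
 [104.  74.]
 [ 61.  19.]
 [ 36.  54.]
 [102.  84.]
 [ 52. 124.]
 [ 29.  81.]
 [ 23.  49.]]
[[624.27453629 244.94903489]]
```

jog_arm:
  series:
    - [[1, -6, 0], [0, 0, 0], 0]
    - [[2, -12, 0], [0, 0, 0], 0]
    - [[12, -10, 0], [0, 0, 0], 0]
    - [[22, -8, 0], [0, 0, 0], 0]
    - [[22, -8, 0], [0, 0, 0], 0]

```text
time_s: 5.65
ee_pos: [554.6, -70.0, 247.7]
ee_rot: [-179.9, 0.2, -78.3]
force: [0.5, -0.6, -1.4]
gripper_width: 23.9
```

```bash
python3 - <<'E'
from h import *
s=telemetry.state();print(s["ee_pos"],s["ee_rot"]); f=grab("top")
cv2.imwrite("pics/t5.png",cv2.resize(f["pixels"][180:340,130:430,::-1],None,fx=2.6,fy=2.6,interpolation=cv2.INTER_CUBIC))
f=grab("side")
cv2.imwrite("pics/s5.png",cv2.resize(f["pixels"][80:280,150:400,::-1],None,fx=3,fy=3,interpolation=cv2.INTER_CUBIC))
E
```

```text
[554.58629557 -70.00504243 247.71115989] [-1.79881576e+02  1.77949817e-01 -7.82657567e+01]
```

View pics/t5.png

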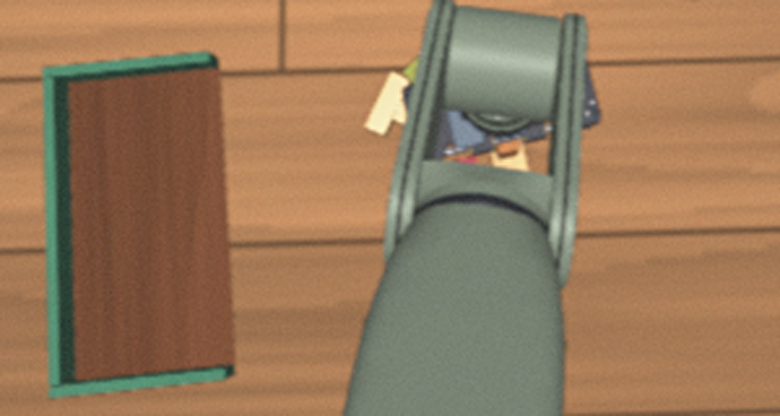

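View pics/s5.png

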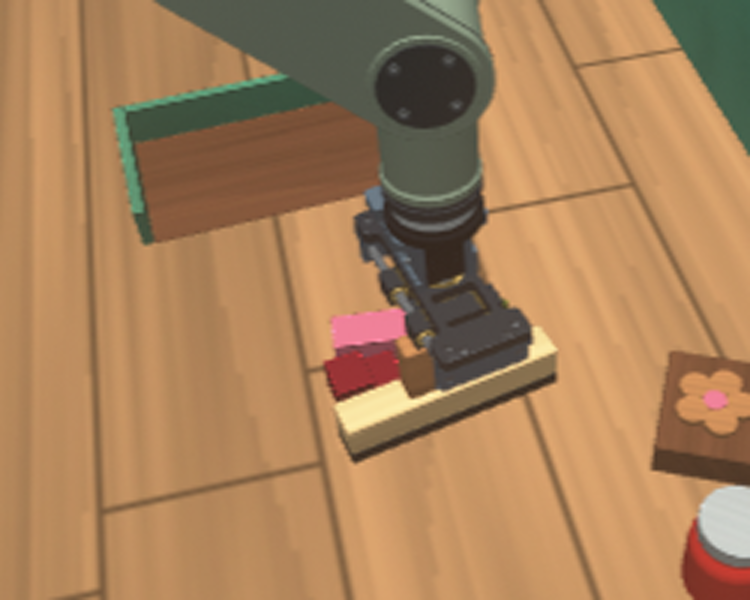

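```bash
python3 - <<'E'
from h import *
s=telemetry.state();f=grab("side");g=grab("wrist","w5")
y=np.radians(s["ee_rot"][2]+90);M=np.array([[np.cos(y),np.sin(y)],[-np.sin(y),np.cos(y)]])
c=lambda l,z:((cast(f,np.array(l)/3+[150,80],z)-s["ee_pos"][:2])@M.T).round()
print(c([(335,403)],45),c([(325,363),(333,395),(331,318)],[30,0,30][0]),c([(333,396)],0))
E
```

```text
[[-96.  17.]] [[-85.  75.]
 [-92.  37.]
 [-61. 123.]] [[-87.  60.]]
```

View pics/w5.png

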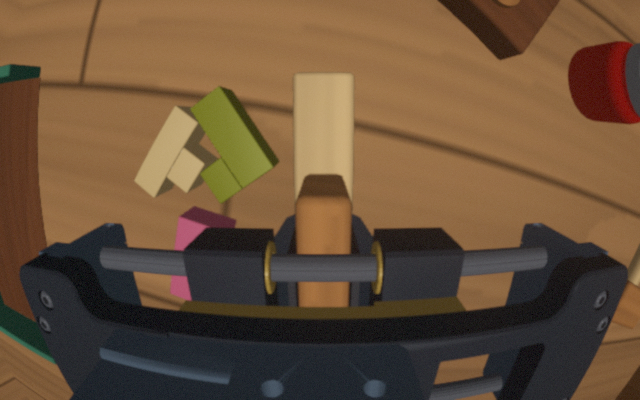

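jog_arm:
  series:
    - [[-2, 10, 0], [0, 0, 0], 0]
    - [[-4, 20, 0], [0, 0, 0], 0]
    - [[-7, 32, 0], [0, 0, 0], 0]
    - [[-9, 43, 0], [0, 0, 0], 0]
    - [[-11, 54, 0], [0, 0, 0], 0]

```text
time_s: 6.27
ee_pos: [540.2, -14.1, 247.2]
ee_rot: [179.8, 0.3, -78.2]
force: [-0.6, -0.7, -2.8]
gripper_width: 23.5
```

jog_arm:
  series:
    - [[-2, 11, 0], [0, 0, 0], 0]
    - [[-5, 22, 0], [0, 0, 0], 0]
    - [[-7, 33, 0], [0, 0, 0], 0]
    - [[-9, 43, 0], [0, 0, 0], 0]
    - [[-11, 54, 0], [0, 0, 0], 0]

```text
time_s: 6.68
ee_pos: [528.9, 40.9, 247.2]
ee_rot: [179.8, 0.2, -78.2]
force: [-0.6, -1.1, -2.6]
gripper_width: 23.8
```

```bash
python3 - <<'E'
from h import *
s=telemetry.state();print(s["ee_pos"],s["ee_rot"],s["force"]); f=grab("top")
cv2.imwrite("pics/t6.png",cv2.resize(f["pixels"][180:340,130:430,::-1],None,fx=2.6,fy=2.6,interpolation=cv2.INTER_CUBIC))
f=grab("side");grab("wrist","w6")
cv2.imwrite("pics/s6.png",cv2.resize(f["pixels"][80:280,150:400,::-1],None,fx=3,fy=3,interpolation=cv2.INTER_CUBIC))
E
```

```text
[528.89349244  40.88603102 247.17465849] [179.79393577   0.24449462 -78.16006623] [-0.61025423 -1.05573589 -2.61504146]
```

View pics/w6.png

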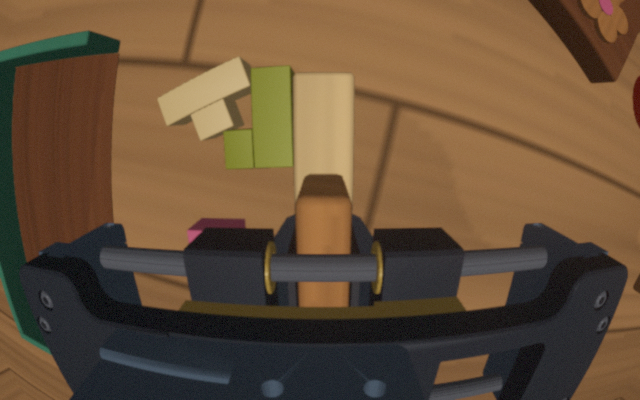

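View pics/s6.png

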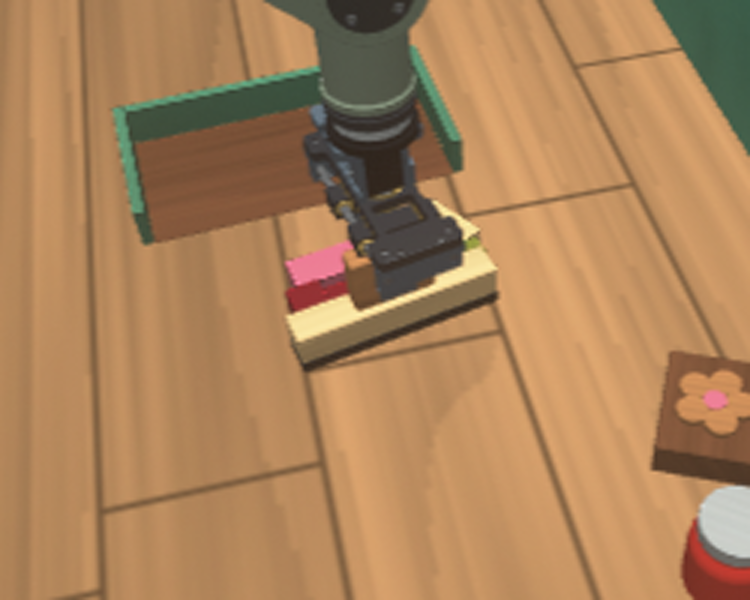

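jog_arm:
  series:
    - [[-2, 10, 0.5], [0, 0, 0], 0]
    - [[-4, 20, 0.5], [0, 0, 0], 0]
    - [[-6, 30, 0.5], [0, 0, 0], 0]
    - [[-8, 40, 0.5], [0, 0, 0], 0]
    - [[-10, 50, 0.5], [0, 0, 0], 0]

```text
time_s: 7.25
ee_pos: [519.0, 91.8, 247.8]
ee_rot: [179.8, 0.3, -78.1]
force: [0.6, -2.1, -2.3]
gripper_width: 23.7
```

jog_arm:
  series:
    - [[-2, 10, 0], [0, 0, 0], 0]
    - [[-4, 20, 0], [0, 0, 0], 0]
    - [[-6, 30, 0], [0, 0, 0], 0]
    - [[-8, 40, 0], [0, 0, 0], 0]
    - [[-10, 50, 0], [0, 0, 0], 0]

```text
time_s: 7.67
ee_pos: [508.7, 142.8, 247.8]
ee_rot: [179.8, 0.3, -78.1]
force: [0.6, -1.6, -2.1]
gripper_width: 24.0
```

```bash
python3 - <<'E'
from h import *
s=telemetry.state();print(s["ee_pos"],s["ee_rot"],s["force"])
f=grab("side");grab("wrist","w7")
cv2.imwrite("pics/s7.png",cv2.resize(f["pixels"][80:280,150:400,::-1],None,fx=3,fy=3,interpolation=cv2.INTER_CUBIC))
E
```

```text
[508.72277254 142.8309757  247.82640715] [179.83954901   0.26433315 -78.09935927] [ 0.63100389 -1.6091479  -2.11271812]
```

View pics/w7.png

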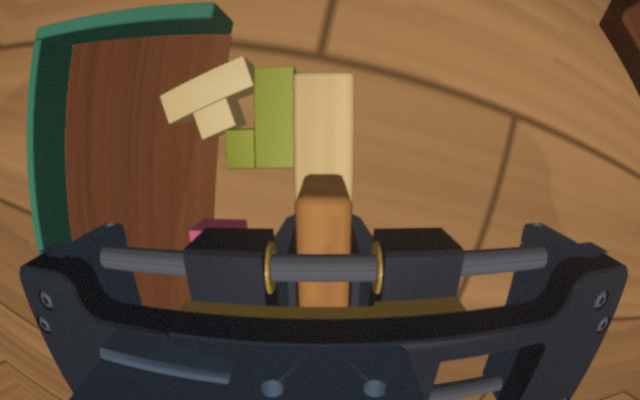

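View pics/s7.png

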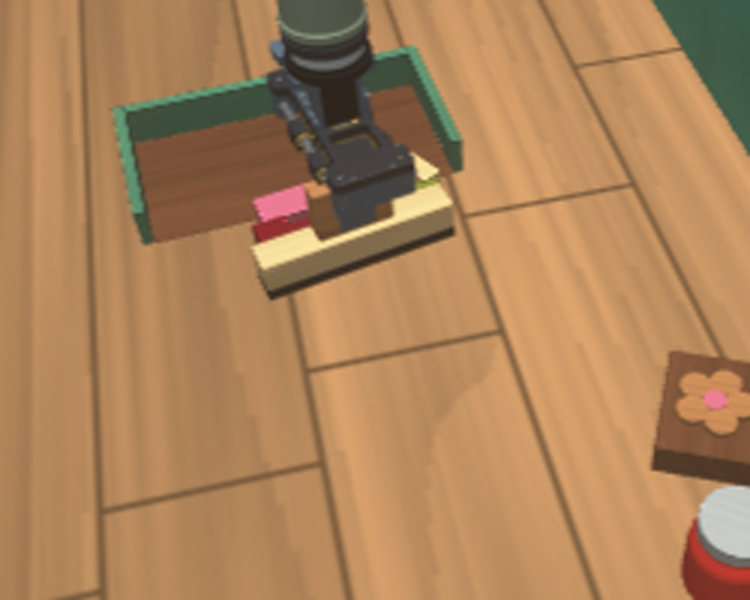

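jog_arm:
  series:
    - [[-2, 10, 0], [0, 0, -0.01], 0]
    - [[-4, 20, 0], [0, 0, -0.02], 0]
    - [[-7, 30, 0], [0, 0, -0.03], 0]
    - [[-10, 40, 0], [0, 0, -0.04], 0]
    - [[-12, 50, 0], [0, 0, -0.05], 0]

```text
time_s: 8.18
ee_pos: [496.3, 193.5, 247.7]
ee_rot: [179.8, 0.3, -80.9]
force: [-0.1, -1.4, -2.9]
gripper_width: 24.0
```

jog_arm:
  series:
    - [[-2, 10, 0], [0, 0, -0.01], 0]
    - [[-4, 20, 0], [0, 0, -0.025], 0]
    - [[-6, 30, 0], [0, 0, -0.04], 0]
    - [[-8, 40, 0], [0, 0, -0.055], 0]
    - [[-9, 48, 0], [0, 0, -0.07], 0]

```text
time_s: 8.6
ee_pos: [487.1, 241.7, 247.7]
ee_rot: [179.8, 0.2, -85.0]
force: [0.2, -3.0, -1.6]
gripper_width: 23.8
```

```bash
python3 - <<'E'
from h import *
s=telemetry.state();print(s["ee_pos"],s["ee_rot"],s["force"])
f=grab("side");grab("wrist","w8")
cv2.imwrite("pics/s8.png",cv2.resize(f["pixels"][80:280,150:400,::-1],None,fx=3,fy=3,interpolation=cv2.INTER_CUBIC))
f=grab("top")
cv2.imwrite("pics/t8.png",cv2.resize(f["pixels"][180:340,130:430,::-1],None,fx=2.6,fy=2.6,interpolation=cv2.INTER_CUBIC))
E
```

```text
[487.12112986 241.68630944 247.71437457] [179.76185933   0.23942443 -84.9750822 ] [ 0.23652698 -3.01937039 -1.6331278 ]
```

View pics/w8.png

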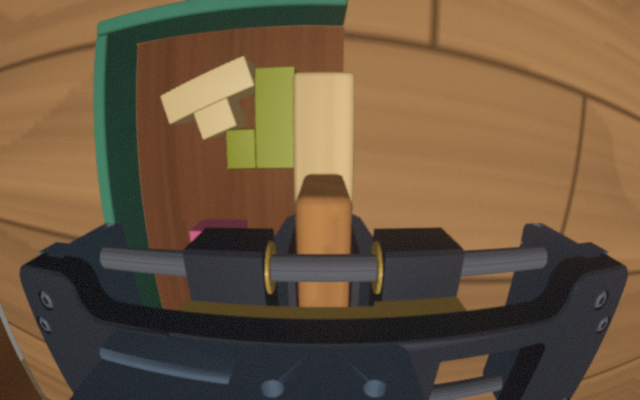

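View pics/s8.png

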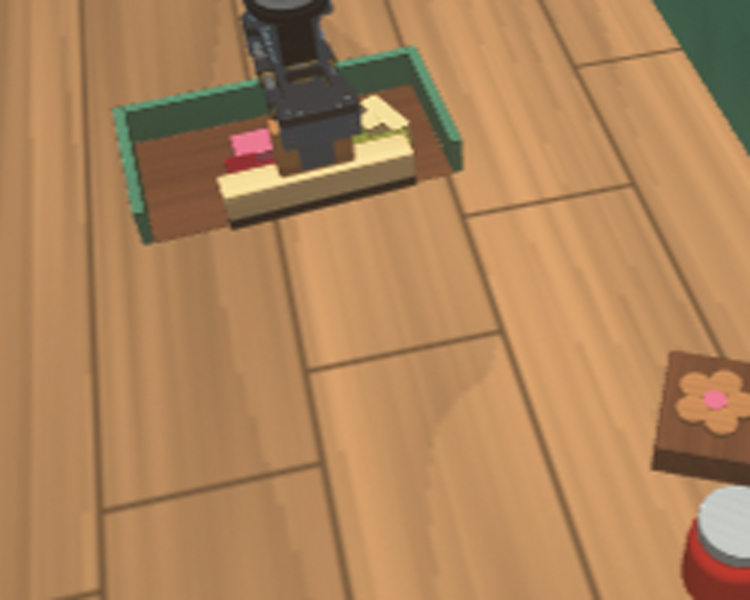

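View pics/t8.png

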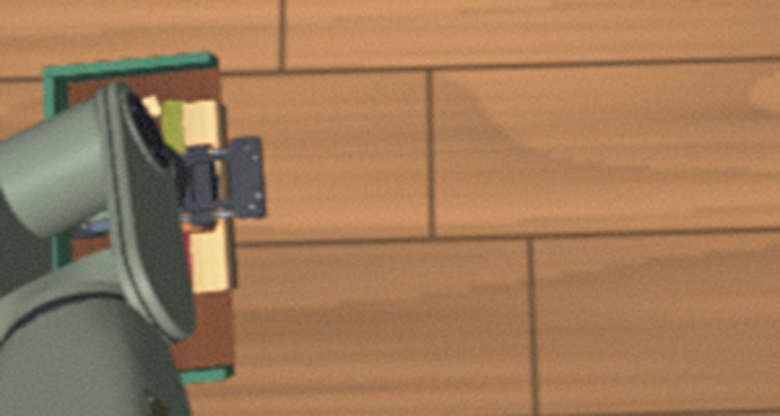

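jog_arm:
  series:
    - [[0, 7, 0], [0, 0, -0.01], 0]
    - [[-1, 14, 0], [0, 0, -0.01], 0]
    - [[-1, 20, 0], [0, 0, -0.01], 0]
    - [[-2, 25, 0], [0, 0, -0.01], 0]
    - [[-2, 25, 0], [0, 0, -0.01], 0]

```text
time_s: 9.17
ee_pos: [485.2, 267.9, 247.5]
ee_rot: [179.8, 0.4, -85.4]
force: [-0.4, 0.3, -2.8]
gripper_width: 24.3
```

jog_arm:
  series:
    - [[0, -5, 0], [0, 0, 0], 0]
    - [[1, -15, 0], [0, 0, 0], 0]
    - [[3, -40, 0], [0, 0, 0], 0]
    - [[5, -65, 0], [0, 0, 0], 0]
    - [[7, -90, 0], [0, 0, 0], 0]

```text
time_s: 9.58
ee_pos: [492.0, 176.3, 247.6]
ee_rot: [179.8, 0.4, -85.4]
force: [0.7, 0.0, -2.0]
gripper_width: 24.1
```

jog_arm:
  series:
    - [[2, -25, 0], [0, 0, 0], 0]
    - [[4, -50, 0], [0, 0, 0], 0]
    - [[6, -75, 0], [0, 0, 0], 0]
    - [[8, -100, 0], [0, 0, 0], 0]
    - [[8, -110, 0], [0, 0, 0], 0]

```text
time_s: 10.0
ee_pos: [499.8, 63.1, 247.8]
ee_rot: [179.8, 0.3, -85.5]
force: [0.4, 0.4, -2.2]
gripper_width: 24.0
```

```bash
python3 - <<'E'
from h import *
s=telemetry.state();print(s["ee_pos"],s["ee_rot"],s["force"])
f=grab("side")
cv2.imwrite("pics/s9.png",cv2.resize(f["pixels"][80:280,150:400,::-1],None,fx=3,fy=3,interpolation=cv2.INTER_CUBIC))
f=grab("top")
cv2.imwrite("pics/t9.png",cv2.resize(f["pixels"][180:340,130:430,::-1],None,fx=2.6,fy=2.6,interpolation=cv2.INTER_CUBIC))
E
```

```text
[499.83306049  63.13938971 247.77177062] [179.81053638   0.30637925 -85.54824493] [ 0.35235873  0.41608382 -2.18474475]
```

View pics/s9.png

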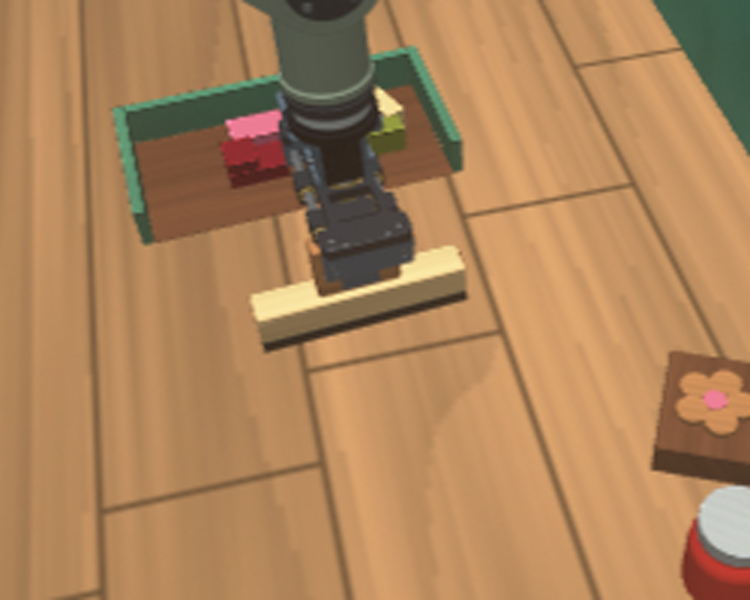

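View pics/t9.png

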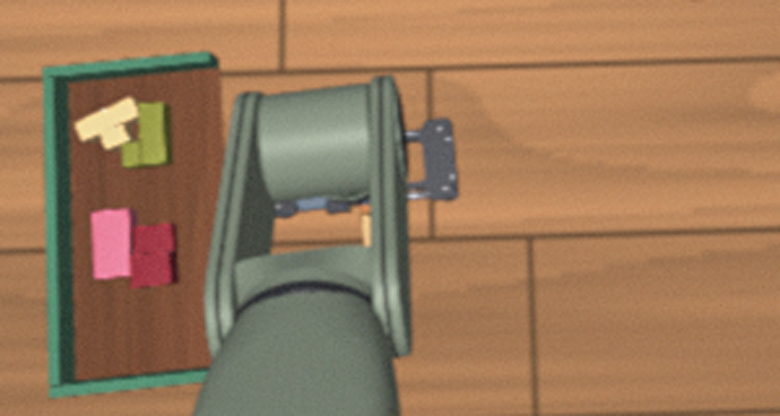

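All four offcuts are well inside: in the crop the bay holds cream (107,122), olive (148,135), pink (112,244) and red (153,255), and the mouth is at x≈225. Now I'll set the scraper down and release it.

jog_arm:
  series:
    - [[0, 0, -0.6], [0, 0, 0], 0]
    - [[0, 0, -1.2], [0, 0, 0], 0]
    - [[0, 0, -1.2], [0, 0, 0], 0]
    - [[0, 0, -1.2], [0, 0, 0], 0.4]
    - [[0, 0, -1.2], [0, 0, 0], 0.7]

```text
time_s: 10.52
ee_pos: [499.9, 65.2, 246.8]
ee_rot: [179.8, 0.4, -85.5]
force: [0.0, 0.2, 0.2]
gripper_width: 34.6
```

jog_arm:
  series:
    - [[0, 0, 0], [0, 0, 0], 0.8]
    - [[0, 0, 0], [0, 0, 0], 0.8]
    - [[0, 0, 0], [0, 0, 0], 0.8]
    - [[0, 0, 0], [0, 0, 0], 0.8]
    - [[0, 0, 0], [0, 0, 0], 0.8]

```text
time_s: 10.93
ee_pos: [499.9, 65.2, 246.8]
ee_rot: [179.8, 0.4, -85.5]
force: [-0.2, 0.5, 0.1]
gripper_width: 67.3
```

jog_arm:
  series:
    - [[0, 0, 15], [0, 0, 0], 0.8]
    - [[0, 0, 40], [0, 0, 0], 0.8]
    - [[0, 0, 80], [0, 0, 0], 0.8]
    - [[0, 0, 115], [0, 0, 0], 0.8]
    - [[0, 0, 150], [0, 0, 0], 0.8]

```text
time_s: 11.35
ee_pos: [499.6, 65.1, 398.5]
ee_rot: [179.8, 0.4, -85.5]
force: [0.7, 0.1, 0.1]
gripper_width: 72.8
```

jog_arm:
  series:
    - [[-20, -35, 0], [0, 0, 0], 0.8]
    - [[-40, -70, 0], [0, 0, 0], 0.8]
    - [[-60, -105, 0], [0, 0, 0], 0.8]
    - [[-80, -140, 0], [0, 0, 0], 0.8]
    - [[-95, -175, 0], [0, 0, 0], 0.8]

```text
time_s: 11.77
ee_pos: [402.7, -110.9, 398.7]
ee_rot: [179.8, 0.4, -85.5]
force: [1.2, -0.7, 0.1]
gripper_width: 72.7
```

jog_arm:
  series:
    - [[0, -35, 0], [0, 0, 0], 0.8]
    - [[0, -70, 0], [0, 0, 0], 0.8]
    - [[0, -105, 0], [0, 0, 0], 0.8]
    - [[0, -140, 0], [0, 0, 0], 0.8]
    - [[0, -140, 0], [0, 0, 0], 0.8]

```text
time_s: 12.18
ee_pos: [402.7, -255.7, 398.7]
ee_rot: [179.9, 0.2, -85.8]
force: [1.1, -0.6, 0.3]
gripper_width: 73.0
```

```bash
python3 - <<'E'
from h import *
s=telemetry.state();print(s["time_s"],s["ee_pos"],s["force"])
grab("side","s10");f=grab("top","t10")
cv2.imwrite("pics/t10c.png",cv2.resize(f["pixels"][180:340,130:430,::-1],None,fx=2.6,fy=2.6,interpolation=cv2.INTER_CUBIC))
E
```

```text
12.1833 [ 402.70917272 -255.68388706  398.68356479] [ 1.11314782 -0.55546408  0.2532264 ]
```

View pics/s10.png

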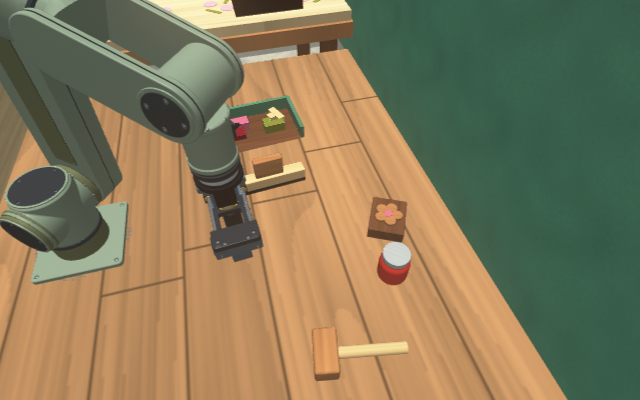

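View pics/t10.png

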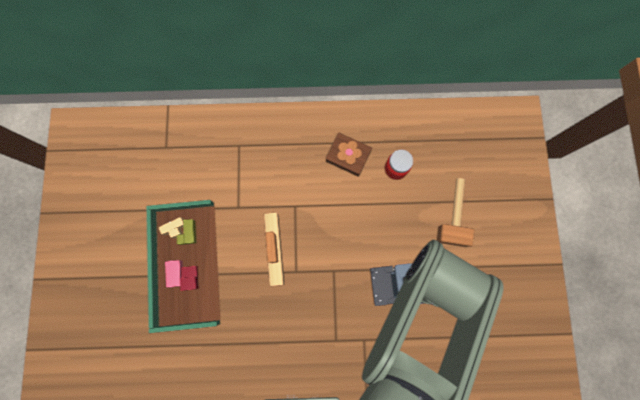

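The top view shows all four offcuts inside the bay (160-198, 218-290). The scraper stands upright at (273,248), clear of the mouth, and the block, jar and mallet are at their original pixels.

```bash
python3 -c "
from workcell import env; print(env.job_done())"
```

```text
the job is handed in; nothing more can be done
None
```

All four offcuts are in the scrap bay. The scraper stands upright on the bench about 150 mm outside the bay mouth. I handed the job in at about 12.2 s of the 72 s allowed.

- **Sweep:** I gripped the scraper by its rib and pushed all four offcuts into the bay in one sweep. I stopped once to back off slightly and shift sideways, because the olive piece was overhanging the end of the board. I then backed the scraper out, set it down and moved the arm clear.
- **Last checks:** In the final top picture the offcuts are well inside the fences, by eye roughly 40 mm or more past the mouth. The printing block, jar and mallet look unmoved in the top and side pictures; I compared them by eye and did not re-measure them.
- **Forces:** The wrist force stayed below about 5 N in every reading I took.
- **Disagreement:** My readings of the bay mouth's position differed by up to 20 mm between views. I pushed the offcuts about 25 mm deeper than planned to cover that.

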